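Seat the chocolate mould on its jig pins

TASK

The pale blue chocolate mould lies askew on the dark jig, propped up on the two brass locating pins. With the fingertips, nudge it along the bed until both its holes drop over the two pins and it lies flat on the bed, then come away. Only push it: do not lift or carry it, and leave the jars, bowl, cup, brush and scraper where they are.

Things in the scene. Friction and masses are not known exactly. Their poses are not given: they have to be found in the camera images.
- jig: Fixed jig: dark steel bed 12 mm thick lying on the table, spanning x -130 to +210, y -195 to +195 mm. Origin on the table; x points from the robot side towards the low orange fence, y to the left along it. Two brass pins stand at x -60, y -100 and +100 mm. Seated, the mould has the jig's axes, with its origin at jig x 0, y 0, 12 mm above the table.
- mould: Loose rigid pale blue mould, about 0.45 kg, 175 (x) by 275 (y) by 14 mm; origin at the centre of its flat underside, z up. Two 14 mm through holes in the flat strip on its robot side (-x), 32 cavities beyond. At the start it rests on the pin tips and its far (+x) edge, sloping about 4 degrees down to the fence, up to 34 mm short of its seat, 28 mm too far left or right, turned up to 0.1 rad.
- fence (a point): Middle of the top edge of the fence's robot-side face (jig x +88.5 mm, y 0). Fixed orange bar along jig y, 300 mm long, 12 mm thick, rising 10 mm above the bed. The seated mould's far edge is 1 mm from it, so the mould may be squared against it. Three jars stand on the bed behind it.
- pin_left (a point): Tip of the left (+y) brass pin, 20 mm above the table. Pins are 10 mm in diameter and rise 8 mm above the bed, with tapered tips.
- pin_right (a point): Tip of the right (-y) pin, 20 mm above the table.
- hole_left (a point): Centre of the left (+y) hole at the mould's underside: x -60, y +100 mm in the mould's frame.
- hole_right (a point): Centre of the right (-y) hole at the mould's underside: x -60, y -100 mm in the mould's frame. The mould slides when pushed on its edges with some 2 to 6 N; slid along the fence it drops 8 mm when the holes come over the pins, which then stop it.
- jar_red: Closed jar of colour, 42 mm across, 85 mm tall, red label band, white cap; stands on the jig's bed behind the fence. Bystander. Origin at its foot.
- jar_yellow: The same jar with a yellow label, behind the fence. Bystander. Origin at its foot.
- jar_green: The same jar with a green label, behind the fence. Bystander. Origin at its foot.
- bowl: White bowl, 110 mm across, 45 mm tall, on the table to the left. Bystander. Origin at its foot.
- cup: Blue cup, 64 mm across, 70 mm tall, on the table to the right. Bystander. Origin at its foot.
- brush: Red brush lying on the table to the left. Bystander.
- scraper: Yellow-handled scraper lying on the table to the right. Bystander.

How it is judged:
By the outcome, as a careful person would: the job done as asked, in the order asked, and still so for the second after the job is handed in, with the robot touching nothing.
It also fails if it takes over 51 s, if anything falls off the work surface, if the arm or the gripper's body presses on something with over 40 N, if the wrist force passes 120 N, or if a joint passes its speed limit or range.

ROBOT

A 6-joint arm with a two-finger parallel gripper is mounted at the origin on the work surface. World frame = base frame: x ahead of the robot, y to its left, z up, the work surface at z = 0. Lengths are in m, angles in rad, forces in N, time in s.
With the tool pointing down it reaches from about 0.35 to 0.95 m from the base axis. Payload 17.4 kg.
Tool frame: the origin (TCP) lies at the very end of the fingers, on their centre line; the grasp point (between the pads) lies 19 mm behind it; z points along the fingers, y is the direction in which the jaws open and shut (so a half turn about z gives the same grasp; the last joint's range is limited). The gripper opens to 93 mm and grips with 3 to 60 N. Pads are 15 mm wide; open, the fingers measure 128 mm over their backs; the gripper's body (75 mm by 188 mm) begins 65 mm behind the grasp point.
Start: joints at [-1.162, 0.116, 1.442, -0, 1.584, -0.038], TCP at [0.292, -0.609, 0.219] pointing down, gripper open.
Joint ranges: [-2.83, 2.83], [-0.83, 2.19], [0.07, 2.5], [-1.14, 4.28], [0.01, 3], [-2.97, 2.97]. Speed limits (rad/s): [1.89, 1.89, 2.22, 3.14, 3.14, 3.14].

INTERFACE

Orientations are given as a unit quaternion [x, y, z, w].
In Python, from plant import env gives the robot as it stands.
- The arm moves only by the shell command python3 -m jog 'ROWS' [OPENING] [FORCE]. ROWS is JSON, a list of rows, each an object with "linear": the shift along the tool's x, y, z in m, a list of three; "twist": the turn about the tool's z in degrees. In form: [{"linear": [tx, ty, tz], "twist": twist}, ...]. A call has 1 to 12 rows; each row shifts and turns the commanded pose from where the row before left it, along the tool's axes as they then stand; what a row does not reach is not made up. A row lasts 1/8 s, in which the tool goes at most 62.5 mm and 10.7 degrees, less where a joint would pass 70% of its speed; a pose out of reach is approached as far as the arm can. A call with a gripper value outside its range is refused whole. OPENING is the closure in counts, from 0 (fully open) to 255 (shut), set as the call begins (- or left out, the last holds). The fingers move at their own pace and stop on an object; FORCE is the grip in N (left out, the last holds). Time passes only in rows, so rows that do not move let the fingers close. It gives the time, the measured TCP pose, the force and the opening at its end, in the units of the state.
- env.observe(): the state, without advancing time (a new reading comes with each control period).
- env.camera(name): name is "scene" or "top" or "wrist"; returns the picture (480x640x3 uint8, red, green, blue); there is no depth.
- env.camera_model(name): a dict with "intrinsics" (3x3 intrinsics, pixels), "cam_to_world" (4x4, takes a point from camera to world coordinates); the wrist camera has in their place "hand_eye" (4x4, takes a point from camera to tool coordinates, whose origin is the TCP and whose axes are the flange's). Camera axes: x right, y down, z forward; pixel columns grow to the right and rows downward; lengths in m; the calibration is good to about 2 mm. A picture is of the moment at which its call begins: read the wrist's pose just before it. camera_model takes no time and is no camera call.
- env.hand_in(): hands the job in, once; it reports no verdict.
The state is a dict: "clock": time; "q": joint angles; "dq": joint speeds; "tau": joint torques, N m; "eef_pos": TCP position; "ee_rot": TCP orientation; "ft_force": force on the tool from outside, world axes, zero at the start; "torque": the same for the moment, N m; "opening": finger opening in m.
Only numpy, scipy, OpenCV 4.12 (cv2) and the standard library are available. Lean on these libraries where they do the work, as an engineer would, in place of code of your own. Each camera call takes 0.05 s, during which the arm holds its last target.

## Working session

There is one attempt and no reset: what is moved stays moved. The work goes in short steps, Python scripts to look and compute and a shell command to move; the robot and the scene stay as the last step left them, time stands still between calls to the robot, and variables do not carry over. Pictures are saved under pics/ and viewed, and the job is handed in when it is done.

```bash
mkdir -p pics; ls
python3 - <<'E'
from plant import env
import cv2,numpy as np
s=env.observe();print({k:np.round(v,3) for k,v in s.items()})
for n in ["scene","top"]:
    im=env.camera(n);cv2.imwrite(f"pics/{n}0.png",im[:,:,::-1])
for n in ["scene","top","wrist"]:
    print(n,{k:np.round(v,4).tolist() for k,v in env.camera_model(n).items()})
E
```

```text
pics
{'clock': np.float64(0.0), 'q': array([-1.162,  0.117,  1.442, -0.   ,  1.584, -0.038]), 'dq': array([ 0.001, -0.002,  0.002,  0.   , -0.   ,  0.001]), 'tau': array([ 1.0000e-03, -7.2126e+01, -6.2261e+01,  7.8000e-02,  2.4000e-02,
       -0.0000e+00]), 'eef_pos': array([ 0.292, -0.609,  0.218]), 'ee_rot': array([ 0.975,  0.222, -0.   , -0.001]), 'ft_force': array([-0.214, -0.807,  0.823]), 'torque': array([ 0.05, -0.01,  0.05]), 'opening': np.float64(0.093)}
scene {'intrinsics': [[501.9701, 0.0, 317.8597], [0.0, 501.9701, 232.4757], [0.0, 0.0, 1.0]], 'cam_to_world': [[-0.0542, 0.5563, -0.8292, 1.5944], [0.9985, 0.0373, -0.0402, 0.0747], [0.0086, -0.8302, -0.5574, 0.7268], [0.0, 0.0, 0.0, 1.0]]}
top {'intrinsics': [[456.3044, 0.0, 321.2521], [0.0, 456.3044, 241.5494], [0.0, 0.0, 1.0]], 'cam_to_world': [[0.0252, -0.9956, 0.0902, 0.4769], [-0.9997, -0.0253, 0.0, 0.0106], [0.0022, -0.0902, -0.9959, 1.3141], [0.0, 0.0, 0.0, 1.0]]}
wrist {'intrinsics': [[349.0603, 0.0, 319.71], [0.0, 349.0603, 242.9425], [0.0, 0.0, 1.0]], 'hand_eye': [[0.0012, -0.9643, -0.2647, 0.073], [1.0, 0.0014, -0.0009, -0.0018], [0.0012, -0.2647, 0.9643, -0.1655], [0.0, 0.0, 0.0, 1.0]]}
```

View pics/scene0.png

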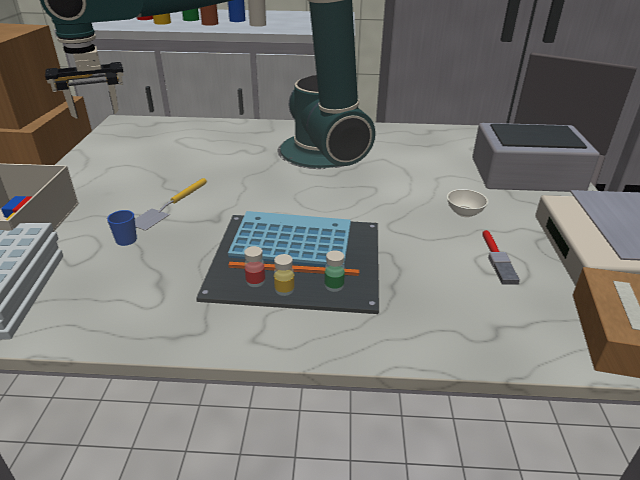

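View pics/top0.png

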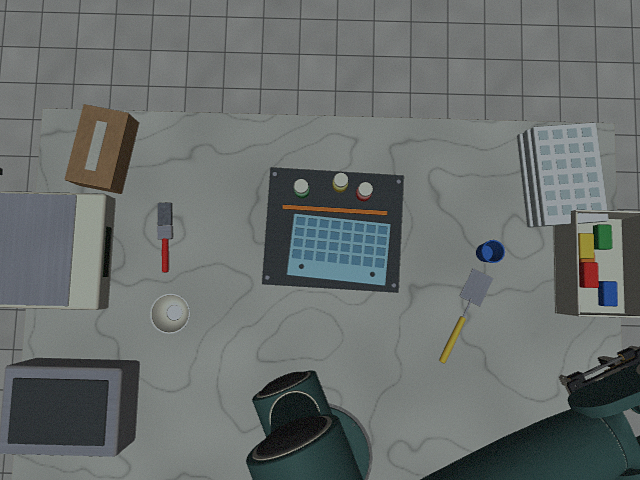

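The scene view shows the mould on the jig, with the jars behind the fence. In the top view the bed spans about (271,168) to (399,292), the mould about (295,213) to (386,285), and the mould holes sit at (301,266) and (373,274). I'll work out a rough pose, then look closer with the wrist camera.

```bash
cat > h.py <<'E'
from plant import env
import cv2,numpy as np
from scipy.spatial.transform import Rotation as R
def cam(n,s=None):
    m=env.camera_model(n)
    K=np.array(m["intrinsics"])
    if n!="wrist": return K,np.array(m["cam_to_world"])
    s=s or env.observe()
    T=np.eye(4);T[:3,:3]=R.from_quat(s["ee_rot"]).as_matrix();T[:3,3]=s["eef_pos"]
    return K,T@np.array(m["hand_eye"])
def ray(K,C,uv,z):
    d=C[:3,:3]@np.linalg.solve(K,[uv[0],uv[1],1.]);o=C[:3,3]
    return o+d*(z-o[2])/d[2]
def proj(K,C,P):
    p=(np.atleast_2d(P)-C[:3,3])@C[:3,:3];p=p@K.T
    return p[:,:2]/p[:,2:]
def shot(n,f):
    s=env.observe();im=env.camera(n);cv2.imwrite(f"pics/{f}.png",im[:,:,::-1]);K,C=cam(n,s);np.savez(f"{f}.npz",K=K,C=C,im=im);return im,K,C,s
E
python3 - <<'E'
from h import *
im=cv2.imread("pics/top0.png");K,C=cam("top")
c=im[150:310,250:420];cv2.imwrite("pics/top0z.png",cv2.resize(c,None,fx=3.5,fy=3.5,interpolation=cv2.INTER_CUBIC))
for uv in [(271,168),(404,177),(399,292),(264,284)]: print("bed",ray(K,C,uv,.012).round(4))
for uv in [(301,266),(373,274)]: print("hole",ray(K,C,uv,.033).round(4))
E
```

```text
bed [0.8058 0.1622 0.012 ]
bed [ 0.7891 -0.2248  0.012 ]
bed [ 0.4568 -0.2135  0.012 ]
bed [0.4697 0.1702 0.012 ]
hole [0.5227 0.0658 0.033 ]
hole [ 0.5054 -0.1365  0.033 ]
```

View pics/top0z.png

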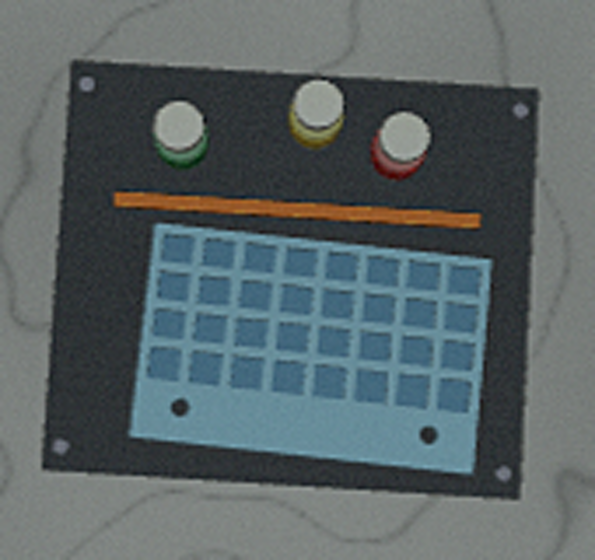

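```bash
python3 -m jog '[{"linear":[0,0,0],"twist":7},{"linear":[0,0,0],"twist":7},{"linear":[0,0,0],"twist":7},{"linear":[0,0,0],"twist":7.1}]'
python3 -m jog '[{"linear":[0.01,-0.049,0.0015],"twist":0},{"linear":[0.01,-0.049,0.0015],"twist":0},{"linear":[0.01,-0.049,0.0015],"twist":0},{"linear":[0.01,-0.049,0.0015],"twist":0},{"linear":[0.01,-0.049,0.0015],"twist":0},{"linear":[0.01,-0.049,0.0015],"twist":0},{"linear":[0.01,-0.049,0.0015],"twist":0},{"linear":[0.01,-0.049,0.0015],"twist":0},{"linear":[0.01,-0.049,0.0015],"twist":0},{"linear":[0.01,-0.049,0.0015],"twist":0},{"linear":[0.01,-0.049,0.0015],"twist":0},{"linear":[0.01,-0.049,0.0015],"twist":0}]'
python3 -m jog '[{"linear":[0,0,0],"twist":0},{"linear":[0,0,0],"twist":0}]'
python3 - <<'E'
from h import *
im,K,C,s=shot("wrist","w1");print(s["eef_pos"],s["ee_rot"],s["ft_force"],s["clock"])
E
```

```text
clock: 0.6
eef_pos: [0.2916, -0.6086, 0.2182]
ee_rot: [1.0, -0.024, -0.0, -0.0]
ft_force: [0.6, 0.3, 0.3]
opening: 0.0926
clock: 2.1
eef_pos: [0.4372, -0.0249, 0.2005]
ee_rot: [1.0, -0.022, 0.0, 0.0]
ft_force: [0.5, -0.8, 0.8]
opening: 0.093
clock: 2.35
eef_pos: [0.4371, -0.0268, 0.2005]
ee_rot: [1.0, -0.022, -0.0, 0.0]
ft_force: [0.1, -0.7, -0.4]
opening: 0.0929
[ 0.43705347 -0.02678825  0.20048873] [ 9.99768775e-01 -2.15022172e-02 -1.82561458e-04  1.32511571e-04] [ 0.06969691 -0.67126781 -0.44499529] 2.35
```

View pics/w1.png

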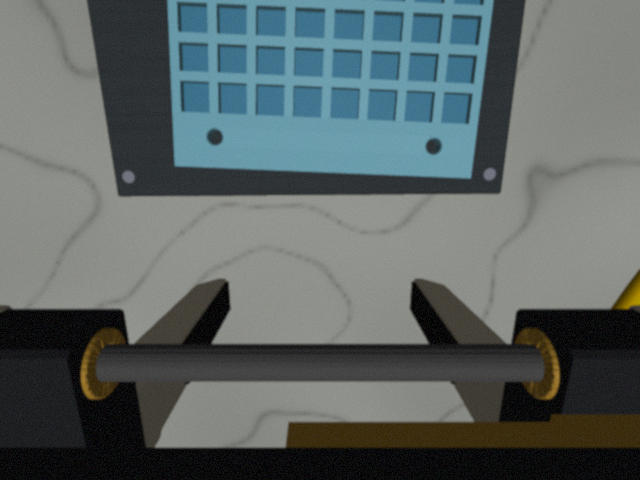

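The wrist view shows the mould's robot edge (175,166)–(472,178), the holes at (215,137) and (433,146), and the jig's near edge around row 194. The fence is out of view, so I'll go 90 mm ahead and take a second view.

```bash
python3 -m jog '[{"linear":[0.045,0,-0.01],"twist":0},{"linear":[0.045,0,-0.01],"twist":0},{"linear":[0,0,0],"twist":0},{"linear":[0,0,0],"twist":0}]'
python3 - <<'E'
from h import *
im,K,C,s=shot("wrist","w2");print(s["eef_pos"],s["ee_rot"],s["ft_force"],s["clock"])
E
```

```text
clock: 2.9
eef_pos: [0.5265, -0.0315, 0.2202]
ee_rot: [1.0, -0.023, -0.0, 0.0]
ft_force: [0.1, -0.2, -0.3]
opening: 0.093
[ 0.52653858 -0.03146907  0.22023572] [ 9.99745233e-01 -2.25664110e-02 -4.75423374e-04  1.57687268e-06] [ 0.06242847 -0.21675131 -0.29716948] 2.9
```

View pics/w2.png

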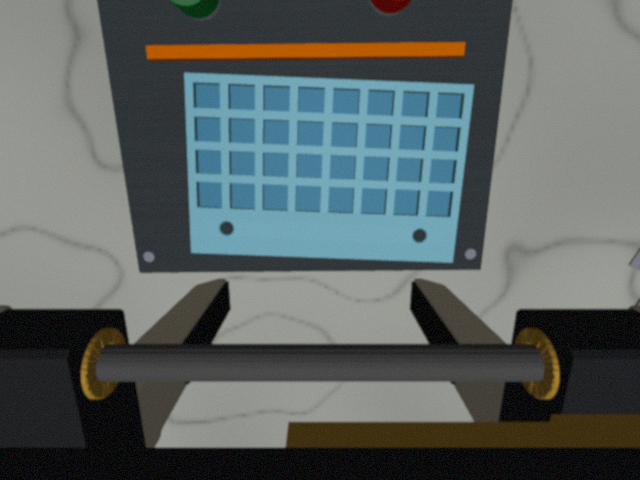

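```bash
cat > fit.py <<'E'
from h import *
from scipy.optimize import least_squares
def detect(im):
    hsv=cv2.cvtColor(im,cv2.COLOR_RGB2HSV)
    m=cv2.inRange(hsv,(90,50,90),(110,255,255)); 
    n,l,st,_=cv2.connectedComponentsWithStats(m);k=1+np.argmax(st[1:,4]);m=(l==k).astype(np.uint8)
    cs,h=cv2.findContours(m,cv2.RETR_CCOMP,cv2.CHAIN_APPROX_NONE)
    o=max(cs,key=cv2.contourArea)
    full=cv2.drawContours(np.zeros_like(m),[o],-1,1,-1)
    hm=cv2.inRange(hsv,(0,0,0),(180,255,75))&(full*255)
    n,l,st,ce=cv2.connectedComponentsWithStats(hm)
    holes=[(ce[i].round(2).tolist(),int(st[i,4])) for i in range(1,n) if st[i,4]>25]
    # quad with line fits per side
    q=cv2.approxPolyDP(o,0.03*cv2.arcLength(o,True),True)[:,0].astype(float)
    o=o[:,0].astype(float);L=[]
    for a,b in zip(q,np.roll(q,-1,0)):
        d=(b-a)/np.linalg.norm(b-a);t=(o-a)@d;e=abs((o-a)@[-d[1],d[0]])
        s=o[(t>8)&(t<np.linalg.norm(b-a)-8)&(e<4)]
        vx,vy,x0,y0=cv2.fitLine(s.astype(np.float32),cv2.DIST_HUBER,0,.01,.01).ravel();L.append(np.cross([x0,y0,1],[x0+vx,y0+vy,1]))
    c=[]
    for i in range(len(L)):
        p=np.cross(L[i-1],L[i]);c.append((p[:2]/p[2]).round(2).tolist())
    return c,holes,hsv
E
python3 - <<'E'
from fit import *
for f in ["w1","w2"]:
    z=np.load(f+".npz");c,h,hsv=detect(z["im"]);print(f,c,h)
    fm=cv2.inRange(hsv,(5,180,130),(18,255,255));fm[260:]=0
    cs,_=cv2.findContours(fm,0,2)
    if cs: o=max(cs,key=cv2.contourArea);print("fence",o[:,0].min(0),o[:,0].max(0),cv2.minAreaRect(o),cv2.boxPoints(cv2.minAreaRect(o)).tolist())
im=np.load("w2.npz")["im"][:,:,::-1]
cv2.imwrite("pics/w2a.png",cv2.resize(im[20:120,120:320],None,fx=4,fy=4,interpolation=cv2.INTER_CUBIC))
cv2.imwrite("pics/w2b.png",np.vstack([cv2.resize(im[230:290,120:240],None,fx=5,fy=5,interpolation=2),cv2.resize(im[230:290,390:510],None,fx=5,fy=5,interpolation=2)]))
E
```

```text
w1 [[166.63, -0.0], [173.84, 165.91], [470.63, 178.38], [493.31, -0.0]] [([179.04, 15.61], 28), ([477.89, 28.89], 45), ([180.52, 55.71], 31), ([473.24, 68.27], 33), ([182.0, 95.5], 26), ([468.47, 108.3], 30), ([214.82, 136.79], 137), ([433.0, 146.0], 139)]
w2 [[183.16, 71.57], [190.14, 252.94], [452.58, 262.69], [474.24, 83.68]] [([226.24, 227.56], 89), ([418.98, 235.05], 92)]
fence [146  42] [464  58] ((305.0381774902344, 50.1662712097168), (14.332555770874023, 318.0765075683594), 89.40319061279297) [[145.93389892578125, 44.65694046020508], [463.9931640625, 41.34382247924805], [464.1424560546875, 55.675601959228516], [146.08319091796875, 58.98871994018555]]
```

```bash
ls pics
```

```text
scene0.png
top0.png
top0z.png
w1.png
w2.png
w2a.png
w2b.png
```

View pics/w2a.png

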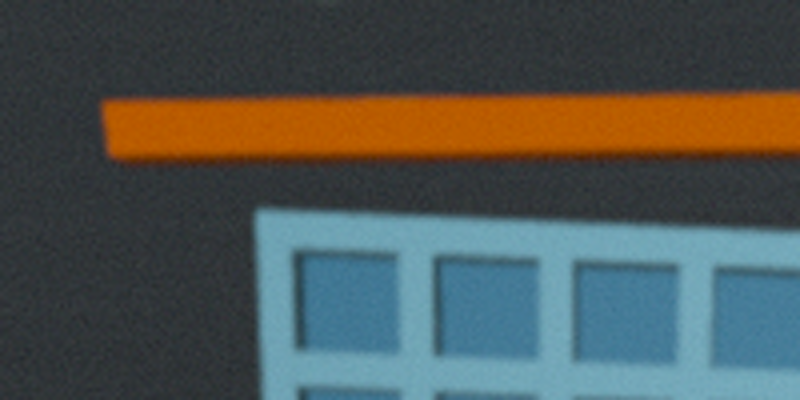

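View pics/w2b.png

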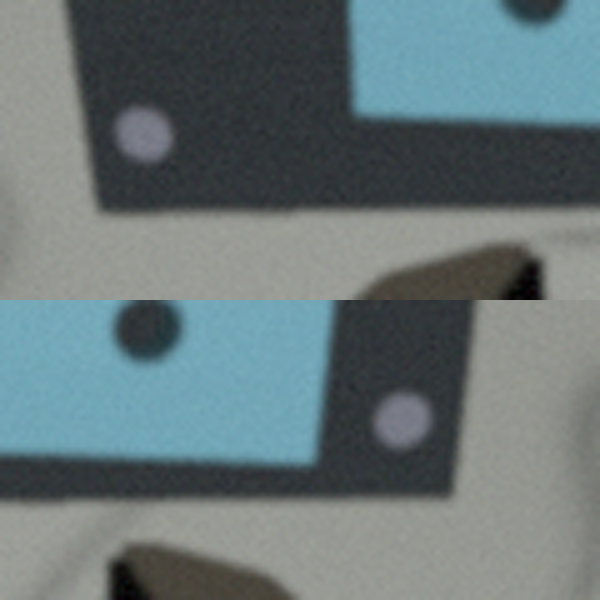

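```bash
cat >> fit.py <<'E'
def load(f): z=np.load(f+".npz");return z["K"],z["C"]
def jigfit(obs):  # obs: (f, P jig-frame, uv)
    def r(p):
        c,s=np.cos(p[2]),np.sin(p[2]);Rz=np.array([[c,-s,0],[s,c,0],[0,0,1]])
        return np.concatenate([(proj(*load(f),Rz@np.array(P)+[p[0],p[1],p[3] if len(p)>3 else 0])-uv).ravel() for f,P,uv in obs])
    return r
def mouldfit(f_c_h,p0):
    # pose x,y,z,yaw,pitch
    P={}
    cor=np.array([[.0875,.1375,.014],[-.0875,.1375,.014],[-.0875,-.1375,.014],[.0875,-.1375,.014]]);ho=np.array([[-.06,.1,.013],[-.06,-.1,.013]])
    def r(p):
        Rm=R.from_euler("ZY",[p[3],p[4]]).as_matrix();out=[]
        for K,C,c,h in f_c_h:
            for i,uv in c: out.append((proj(K,C,Rm@cor[i]+p[:3])-uv).ravel())
            for i,uv in h: out.append((proj(K,C,Rm@ho[i]+p[:3])-uv).ravel())
        return np.concatenate(out)
    return least_squares(r,p0,loss="soft_l1")
E
python3 - <<'E'
from fit import *
obs=[("w1",[-.13,.195,.012],[118,195.5]),("w1",[-.13,-.195,.012],[500.5,193]),("w2",[-.13,.195,.012],[140.2,272.1]),("w2",[-.13,-.195,.012],[480.4,269.2]),("w2",[.0885,.15,.022],[146.8,57.5]),("w2",[.0885,-.15,.022],[464.5,54.5])]
for p0 in ([.59,-.02,-.04],[.59,-.02,-.04,0]):
    j=least_squares(jigfit(obs),p0);print("jig",j.x.round(4),j.fun.round(1))
a=load("w1");b=load("w2")
V=[(*a,[(1,[173.84,165.9]),(2,[470.6,178.4])],[(0,[214.8,136.8]),(1,[433,146])]),
(*b,[(0,[183.2,71.6]),(1,[190.1,252.9]),(2,[452.6,262.7]),(3,[474.2,83.7])],[(0,[226.2,227.6]),(1,[419,235])])]
m=mouldfit(V,[.575,-.04,.02,-.08,.05]);print("mould",m.x.round(4),m.fun.round(1))
j=least_squares(jigfit(obs),[.59,-.02,-.04]).x;c,s=np.cos(j[2]),np.sin(j[2])
print("rel",np.array([[c,s],[-s,c]])@(m.x[:2]-j[:2]),m.x[3]-j[2])
s_=env.observe();print(s_["eef_pos"],R.from_quat(s_["ee_rot"]).as_matrix()[:2,0])
E
```

```text
jig [ 0.5932 -0.0202 -0.0349] [-1.   0.2  1.4  0.1 -1.9  0.3  1.2  0.4 -0.3  0.1  0.5 -0.2]
jig [ 0.5933 -0.0201 -0.0349 -0.0019] [-0.  -0.1  0.4 -0.2 -1.1 -0.3  0.4 -0.3  0.6  0.5 -0.4  0.3]
mould [ 0.5729 -0.0374  0.0179 -0.0828  0.0571] [ 0.1 -0.1  0.  -0.2 -0.4 -0.2  0.4 -0.1 -0.1  0.2  0.2 -0.2 -0.3 -0.3
  0.1  0.4 -0.1  0.3  0.1  0.2]
rel [-0.01963935 -0.01795315] -0.04789247496685291
[ 0.52633254 -0.03125825  0.22043947] [ 0.9989923  -0.04487981]
```

The fit puts the jig at yaw -0.035. Relative to its seat the mould is off by x -20 mm, y -18 mm (to the right) and -0.048 rad. I'll square the tool to the jig, come down robot-side with the fingers open, and push to the fence with both fingertips.

```bash
python3 -m jog '[{"linear":[0,0,0],"twist":-0.57},{"linear":[-0.039,0.002,0],"twist":0},{"linear":[-0.039,0.002,0.01],"twist":0},{"linear":[0,0,0.04],"twist":0},{"linear":[0,0,0.04],"twist":0},{"linear":[0,0,0.04],"twist":0},{"linear":[0,0,0.03],"twist":0},{"linear":[0,0,0.025],"twist":0},{"linear":[0,0,0.017],"twist":0},{"linear":[0,0,0],"twist":0},{"linear":[0,0,0],"twist":0}]'
python3 - <<'E'
from h import *
im,K,C,s=shot("wrist","w3");print(s["eef_pos"],R.from_quat(s["ee_rot"]).as_euler("xyz"),s["ft_force"],s["clock"])
E
```

```text
clock: 4.32
eef_pos: [0.4495, -0.0319, 0.0197]
ee_rot: [1.0, -0.017, 0.001, 0.0]
ft_force: [0.0, -0.4, 0.4]
opening: 0.0931
[ 0.44948725 -0.03192221  0.01971933] [ 3.14148611e+00 -1.32350575e-03 -3.36395729e-02] [ 0.03333336 -0.36256702  0.39206844] 4.325
```

View pics/w3.png

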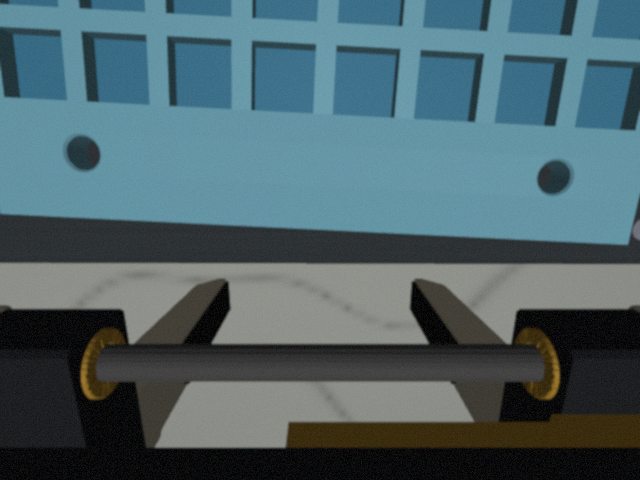

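Both fingers are short of the mould's robot edge (rows 215–243), with the holes at (83,153) and (554,177). Advancing.

```bash
python3 -m jog '[{"linear":[0.01,0,0.001],"twist":0},{"linear":[0.01,0,0],"twist":0},{"linear":[0.003,0,0],"twist":0},{"linear":[0.003,0,0],"twist":0},{"linear":[0.003,0,0],"twist":0},{"linear":[0.003,0,0],"twist":0},{"linear":[0.003,0,0],"twist":0},{"linear":[0.003,0,0],"twist":0}]'
python3 -m jog '[{"linear":[0.003,0,0],"twist":0},{"linear":[0.002,0,0],"twist":0}]'
python3 - <<'E'
from h import *
im,K,C,s=shot("wrist","w4");print(s["eef_pos"],s["ft_force"],s["clock"])
E
```

```text
clock: 5.38
eef_pos: [0.4871, -0.0331, 0.0176]
ee_rot: [1.0, -0.017, -0.0, -0.0]
ft_force: [-0.9, -0.4, -0.8]
opening: 0.093
clock: 5.62
eef_pos: [0.4922, -0.0333, 0.0176]
ee_rot: [1.0, -0.017, -0.0, -0.0]
ft_force: [-2.3, -1.0, -2.4]
opening: 0.0931
[ 0.49215135 -0.03327451  0.0176278 ] [-2.32572678 -0.97790382 -2.36766975] 5.625
```

View pics/w4.png

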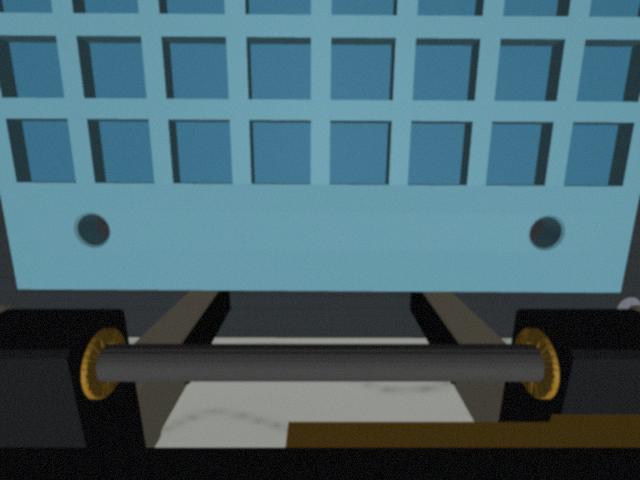

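The mould is now square to the fingers (edge along row 291). I'll keep pushing gently until the fence stops it.

```bash
python3 -m jog '[{"linear":[0.002,0,0],"twist":0},{"linear":[0.002,0,0],"twist":0}]'
python3 -m jog '[{"linear":[0.001,0,0],"twist":0}]'
python3 -m jog '[{"linear":[0.001,0,0],"twist":0}]'
python3 - <<'E'
from h import *
s=env.observe();print(s["eef_pos"],s["ft_force"])
shot("top","t4")
c=cv2.imread("pics/t4.png")[150:310,250:420];cv2.imwrite("pics/t4z.png",cv2.resize(c,None,fx=3.5,fy=3.5,interpolation=cv2.INTER_CUBIC))
E
```

```text
clock: 5.92
eef_pos: [0.496, -0.0334, 0.0176]
ee_rot: [1.0, -0.017, -0.0, -0.0]
ft_force: [-1.6, -0.2, -1.6]
opening: 0.093
clock: 6.05
eef_pos: [0.4971, -0.0334, 0.0176]
ee_rot: [1.0, -0.017, -0.0, -0.0]
ft_force: [-1.9, 1.0, -1.2]
opening: 0.0927
clock: 6.18
eef_pos: [0.4976, -0.0334, 0.0175]
ee_rot: [1.0, -0.017, -0.001, -0.0]
ft_force: [-9.3, 2.3, 0.5]
opening: 0.0929
[ 0.49761641 -0.03335581  0.01745901] [-9.31041815  2.33832913  0.49121633]
```

View pics/t4z.png

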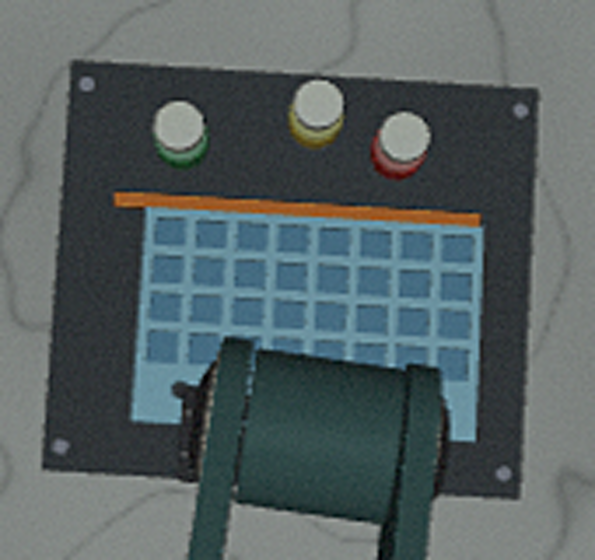

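It now rests against the fence, with the force up to 9 N. I'll back away, rise and re-measure.

```bash
python3 -m jog '[{"linear":[-0.01,0,0],"twist":0},{"linear":[-0.03,0,0],"twist":0},{"linear":[0,0,-0.05],"twist":0},{"linear":[0,0,-0.05],"twist":0},{"linear":[0.03,0,-0.05],"twist":0},{"linear":[0.03,0,-0.05],"twist":0},{"linear":[0,0,0],"twist":0},{"linear":[0,0,0],"twist":0}]'
python3 - <<'E'
from fit import *
im,K,C,s=shot("wrist","w5");print(s["eef_pos"],s["clock"]);print(detect(im)[:2])
E
```

```text
clock: 7.22
eef_pos: [0.5174, -0.0341, 0.217]
ee_rot: [1.0, -0.017, -0.0, -0.0]
ft_force: [-0.8, 0.0, -0.2]
opening: 0.0929
[ 0.51744345 -0.03413842  0.2170197 ] 7.225
([[469.5, 46.26], [169.15, 44.8], [184.52, 232.0], [454.12, 232.0]], [([220.28, 204.89], 93), ([418.09, 204.98], 97)])
```

View pics/w5.png

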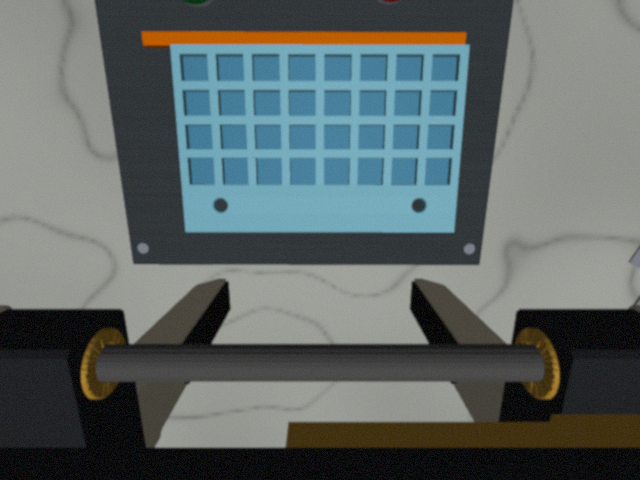

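The mould is flush with the fence. The hole mid-column is 319.2 and the bed mid-column 307.5, so it sits about 14 mm too far right. I'll shut the fingers and go down beside its right edge at jig x≈0.

```bash
python3 -m jog '[{"linear":[0.025,0.045,0],"twist":0},{"linear":[0.025,0.045,0],"twist":0},{"linear":[0.025,0.045,0],"twist":0},{"linear":[0,0.043,0],"twist":0},{"linear":[0,0,0.04],"twist":0},{"linear":[0,0,0.04],"twist":0},{"linear":[0,0,0.04],"twist":0},{"linear":[0,0,0.035],"twist":0},{"linear":[0,0,0.025],"twist":0},{"linear":[0,0,0.018],"twist":0},{"linear":[0,0,0],"twist":0}]' 255 20
python3 - <<'E'
from h import *
im,K,C,s=shot("wrist","w6");print(s["eef_pos"],s["ft_force"],s["opening"],s["clock"])
d=s["eef_pos"][:2]-[.5933,-.0201];print("jig",d[0]*.9994-d[1]*.0349,d[0]*.0349+d[1]*.9994)
E
```

```text
clock: 8.65
eef_pos: [0.5859, -0.2142, 0.0182]
ee_rot: [1.0, -0.017, -0.001, -0.0]
ft_force: [-1.2, 1.0, 0.3]
opening: 0.0002
[ 0.58590554 -0.21419781  0.01821815] [-1.17972748  0.95380702  0.28443614] 0.00016547737397648474 8.65
jig -0.0006160100576329645 -0.19423942187592663
```

View pics/w6.png

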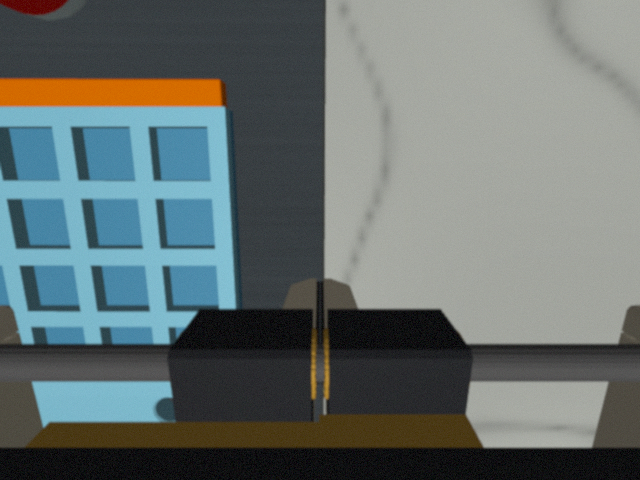

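The shut fingers (around column 320) stand clear of the mould's right edge (around columns 227–240). Pushing left.

```bash
python3 -m jog '[{"linear":[0,-0.008,0],"twist":0},{"linear":[0,-0.006,0],"twist":0},{"linear":[0,-0.003,0],"twist":0},{"linear":[0,-0.003,0],"twist":0}]'
python3 -m jog '[{"linear":[0,-0.002,0],"twist":0},{"linear":[0,-0.002,0],"twist":0},{"linear":[0,-0.002,0],"twist":0}]'
python3 -m jog '[{"linear":[0,-0.002,0],"twist":0},{"linear":[0,-0.002,0],"twist":0}]'
python3 -m jog '[{"linear":[0,-0.002,0],"twist":0},{"linear":[0,-0.002,0],"twist":0}]'
python3 - <<'E'
from h import *
im,K,C,s=shot("wrist","w7");print(s["eef_pos"],s["ft_force"],s["opening"],s["clock"])
E
```

```text
clock: 9.2
eef_pos: [0.5877, -0.1943, 0.0199]
ee_rot: [1.0, -0.017, 0.0, 0.0]
ft_force: [0.3, 0.6, -0.1]
opening: 0.0004
clock: 9.57
eef_pos: [0.5878, -0.1886, 0.0196]
ee_rot: [1.0, -0.017, -0.0, 0.0]
ft_force: [0.9, 0.6, 0.8]
opening: 0.0004
clock: 9.82
eef_pos: [0.5879, -0.1847, 0.0197]
ee_rot: [1.0, -0.017, -0.0, 0.0]
ft_force: [-2.2, -2.1, 0.1]
opening: 0.0004
clock: 10.07
eef_pos: [0.5881, -0.1805, 0.0196]
ee_rot: [1.0, -0.017, -0.0, 0.0]
ft_force: [-1.2, -3.1, 0.0]
opening: 0.0009
[ 0.58806194 -0.18052201  0.01964623] [-1.16791236 -3.11792268  0.00475257] 0.0008865133336311371 10.075
```

View pics/w7.png

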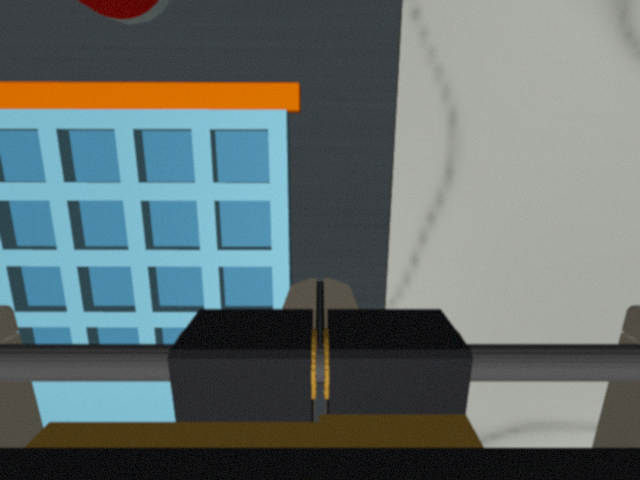

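Contact is made at about 3 N and the mould still lies along the fence. Its edge is now about 6 mm inside the fence end (column 288 against 300), and seated it should be 12.5 mm. Continuing in small steps.

```bash
python3 -m jog '[{"linear":[0,-0.0015,0],"twist":0},{"linear":[0,-0.0015,0],"twist":0}]'
python3 -m jog '[{"linear":[0,-0.001,0],"twist":0},{"linear":[0,-0.001,0],"twist":0}]'
python3 -m jog '[{"linear":[0,-0.001,0],"twist":0}]'
python3 - <<'E'
from h import *
im,K,C,s=shot("wrist","w8");print(s["eef_pos"],s["ft_force"],s["opening"],s["clock"])
E
```

```text
clock: 10.38
eef_pos: [0.5882, -0.1774, 0.0196]
ee_rot: [1.0, -0.017, -0.0, -0.0]
ft_force: [0.2, -0.5, -0.3]
opening: 0.0002
clock: 10.62
eef_pos: [0.5883, -0.1754, 0.0197]
ee_rot: [1.0, -0.017, 0.0, -0.0]
ft_force: [0.3, 0.3, 0.4]
opening: 0.0006
clock: 10.75
eef_pos: [0.5883, -0.1745, 0.0197]
ee_rot: [1.0, -0.017, 0.0, -0.0]
ft_force: [-0.1, 0.7, 0.6]
opening: 0.0003
[ 0.58833562 -0.1744808   0.01971059] [-0.11003702  0.7464211   0.63929418] 0.00032469584579592175 10.75
```

View pics/w8.png

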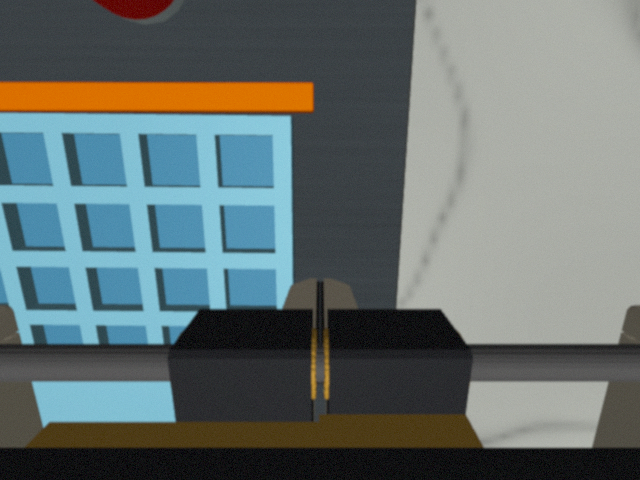

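The force fell to zero and a thin gap has opened at the fence (row 112 to 115), so it may have dropped. I'll withdraw and look from above.

```bash
python3 -m jog '[{"linear":[0,0.02,0],"twist":0},{"linear":[0,0.02,-0.02],"twist":0},{"linear":[0,0,-0.05],"twist":0},{"linear":[0,0,-0.06],"twist":0},{"linear":[-0.025,-0.04,-0.06],"twist":0},{"linear":[-0.025,-0.055,-0.01],"twist":0},{"linear":[-0.025,-0.055,0],"twist":0},{"linear":[0,-0.055,0],"twist":0},{"linear":[0,0,0],"twist":0},{"linear":[0,0,0],"twist":0}]'
python3 - <<'E'
from fit import *
im,K,C,s=shot("wrist","w9");print(s["eef_pos"],s["clock"],s["ft_force"]);c,h,_=detect(im);print(c,h)
im=shot("scene","s9")[0];cv2.imwrite("pics/s9z.png",cv2.resize(im[190:320,190:390,::-1],None,fx=4,fy=4,interpolation=2))
E
```

```text
clock: 12.05
eef_pos: [0.5234, -0.0155, 0.2098]
ee_rot: [1.0, -0.017, 0.0, 0.0]
ft_force: [-0.2, 0.1, -0.7]
opening: -0.0
[ 0.5233999 -0.0155015  0.2098499] 12.05 [-0.15134425  0.1113058  -0.65470355]
[[173.86, 50.11], [190.45, 237.57], [457.58, 240.17], [479.49, 52.45]] [([424.61, 213.04], 28)]
```

View pics/w9.png

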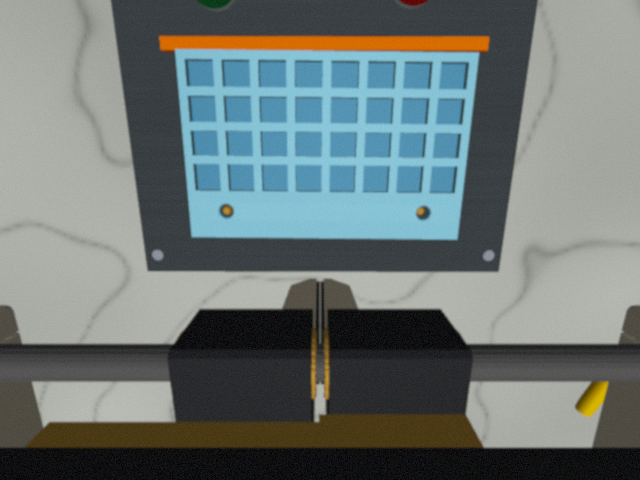

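View pics/s9z.png

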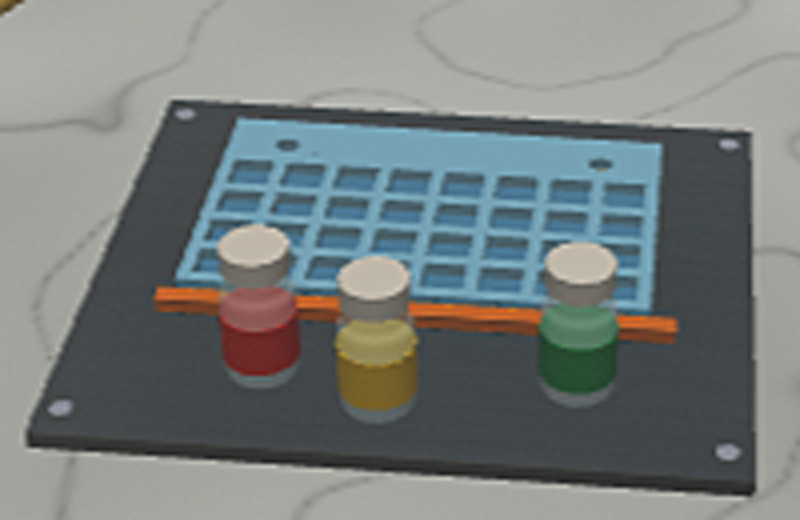

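Both holes now show the brass pins inside, at (226,211) and (421,212), and the far edge lies along the fence. To check that it is fully flat I'll take a closer second view and fit heights.

```bash
python3 -m jog '[{"linear":[-0.03,0,0.04],"twist":0},{"linear":[-0.03,0,0.04],"twist":0},{"linear":[0,0,0],"twist":0},{"linear":[0,0,0],"twist":0}]'
python3 - <<'E'
from fit import *
im,K,C,s=shot("wrist","w10");print(s["eef_pos"],s["clock"],s["ft_force"]);
cv2.imwrite("pics/w10z.png",np.vstack([cv2.resize(im[y-40:y+40,x-60:x+60,::-1],None,fx=4,fy=4,interpolation=2) for x,y in [(200,150),(440,150)]]))
E
```

```text
clock: 12.65
eef_pos: [0.4643, -0.0133, 0.1303]
ee_rot: [1.0, -0.017, 0.001, 0.0]
ft_force: [-0.0, 0.2, -0.4]
opening: 0.0004
[ 0.46427251 -0.01331738  0.13032495] 12.65 [-0.03905614  0.18175683 -0.40946052]
```

View pics/w10.png

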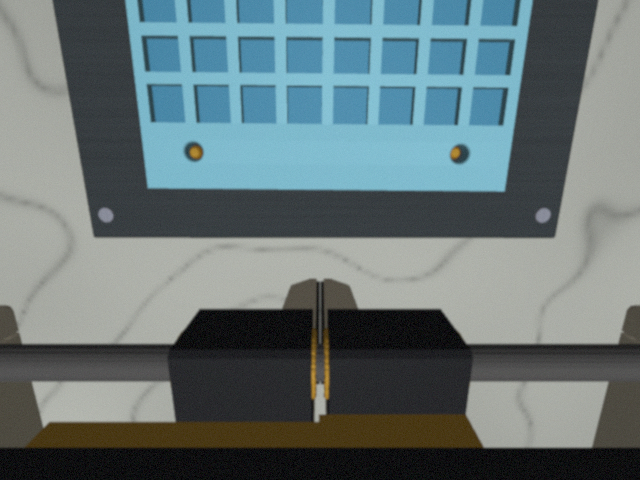

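Run:
```python
from fit import *
import fit
im=np.load("w10.npz")["im"]
cv2.imwrite("pics/w10y.png",np.hstack([cv2.resize(im[120:250,x-70:x+70,::-1],None,fx=2.8,fy=4,interpolation=2) for x in (150,500)]))
cv2.imwrite("pics/w10z.png",np.hstack([cv2.resize(im[152-16:152+16,x-16:x+16,::-1],None,fx=12,fy=12,interpolation=2) for x in (195,459)]))
a=load("w9");b=load("w10")
c9=detect(np.load("w9.npz")["im"])[0];c10=detect(im)[0];print(c9,c10)
```

```text
[[173.86, 50.11], [190.45, 237.57], [457.58, 240.17], [479.49, 52.45]] [[124.32, -0.0], [146.75, 188.61], [504.76, 191.57], [532.79, -0.0]]
```

View pics/w10z.png

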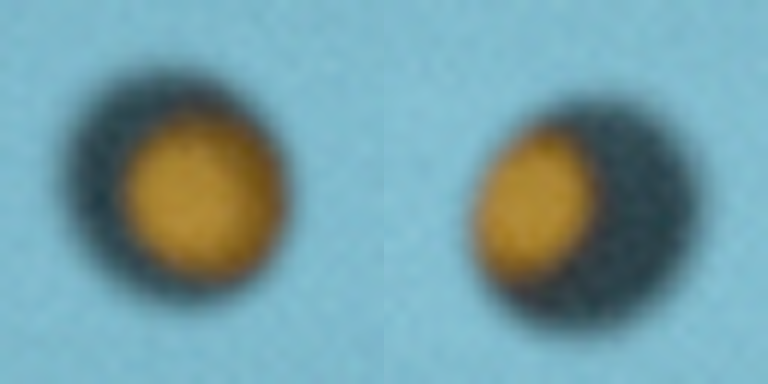

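View pics/w10y.png

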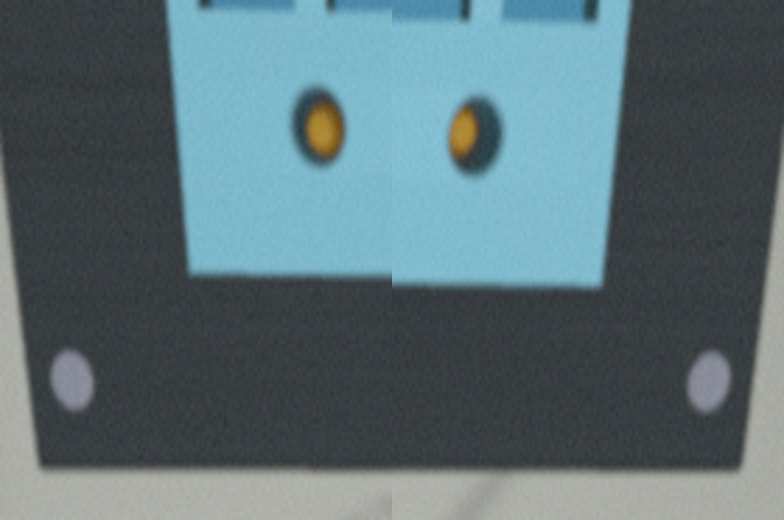

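Run:
```python
from fit import *
a=load("w9");b=load("w10")
# corner pts from fit lines (skip w10 far corners, cut by frame)
V=[(*a,[(0,[175.4,50.1]),(1,[190.9,237.6]),(2,[457.9,240.0]),(3,[479,52.4])],[(0,[227,211]),(1,[423.4,212.6])]),
(*b,[(1,[147.3,188.8]),(2,[505.3,191.5])],[(0,[194,151.6]),(1,[460.2,153.75])])]
m=mouldfit(V,[.59,-.02,.012,-.035,0.01]);print("mould",m.x.round(4),m.fun.round(1))
obs=[("w9",[-.13,.195,.012],[148.5,271]),("w9",[-.13,-.195,.012],[498.5,271]),("w10",[-.13,.195,.012],[94.5,237]),("w10",[-.13,-.195,.012],[555,237]),
("w9",[.0885,.15,.022],[160,49]),("w9",[.0885,-.15,.022],[488.5,50])]
j=least_squares(jigfit(obs),[.59,-.02,-.035,0]);print(j.x.round(4),j.fun.round(1))
c,s=np.cos(j.x[2]),np.sin(j.x[2]);print((np.array([[c,s],[-s,c]])@(m.x[:2]-j.x[:2])).round(4),m.x[3]-j.x[2])
# predicted pixels for seated vs unseated (8 mm up at the pins), calibrated to jig fit
Rj=R.from_euler("Z",j.x[2]).as_matrix();t=np.array([j.x[0],j.x[1],j.x[3]])
for n,zz in (("seated",.012),("up4",.016),("up8",.020)):
    P=np.array([[-.0875,.1375,.014],[-.0875,-.1375,.014],[-.06,.1,.014],[-.06,-.1,.014]])+[0,0,zz]
    print(n,proj(*b,P@Rj.T+t).round(1).tolist())
P=np.array([[-.06,.1,.020],[-.06,-.1,.020]]);print("pins",proj(*b,P@Rj.T+t).round(1).tolist(),"seen ~ (196,152.7) (456,153)")
```

```text
mould [ 0.5918 -0.0221  0.0115 -0.0414  0.0148] [-0.1 -0.5  0.5 -0.3 -0.1 -0.4 -0.4  0.1 -0.5  0.1  0.1  0.2  0.2 -0.1
  0.4 -0.  -0.1  0.4  0.   0.4]
[ 0.5931 -0.0203 -0.0337 -0.0022] [-0.8 -0.4  0.5 -0.  -0.2 -0.1  0.4 -0.   0.8  0.6 -0.6 -0.1]
[-0.0013 -0.0018] -0.007694000655186925
seated [[147.8, 188.2], [502.7, 188.3], [192.8, 151.6], [458.0, 151.6]]
up4 [[145.3, 188.8], [505.3, 188.9], [190.9, 151.6], [460.0, 151.6]]
up8 [[142.8, 189.4], [508.0, 189.5], [189.0, 151.7], [462.1, 151.7]]
pins [[195.5, 151.5], [455.0, 151.5]] seen ~ (196,152.7) (456,153)
```

The pins are in the holes, but the fitted height is ambiguous by 1–3 mm. I'll take two low views far apart sideways to triangulate the rim heights properly.

```bash
python3 -m jog '[{"linear":[-0.005,-0.045,0.02],"twist":0},{"linear":[-0.005,-0.045,0.02],"twist":0},{"linear":[0,0,0],"twist":0},{"linear":[0,0,0],"twist":0}]'
python3 - <<'E'
from h import *
im,K,C,s=shot("wrist","a1");print(s["eef_pos"])
E
python3 -m jog '[{"linear":[0,0.045,0],"twist":0},{"linear":[0,0.045,0],"twist":0},{"linear":[0,0.045,0],"twist":0},{"linear":[0,0.045,0],"twist":0},{"linear":[0,0,0],"twist":0},{"linear":[0,0,0],"twist":0}]'
python3 - <<'E'
from h import *
im,K,C,s=shot("wrist","a2");print(s["eef_pos"],s["clock"])
E
```

```text
clock: 13.2
eef_pos: [0.4573, 0.0775, 0.09]
ee_rot: [1.0, -0.017, 0.001, 0.0]
ft_force: [-0.1, -0.5, -0.0]
opening: 0.0003
[0.45732012 0.07752679 0.09002206]
clock: 14.0
eef_pos: [0.4504, -0.1027, 0.0894]
ee_rot: [1.0, -0.018, 0.0, 0.0]
ft_force: [0.3, -0.2, -0.3]
opening: 0.0004
[ 0.45037058 -0.10271547  0.08937808] 14.0
```

View pics/a1.png

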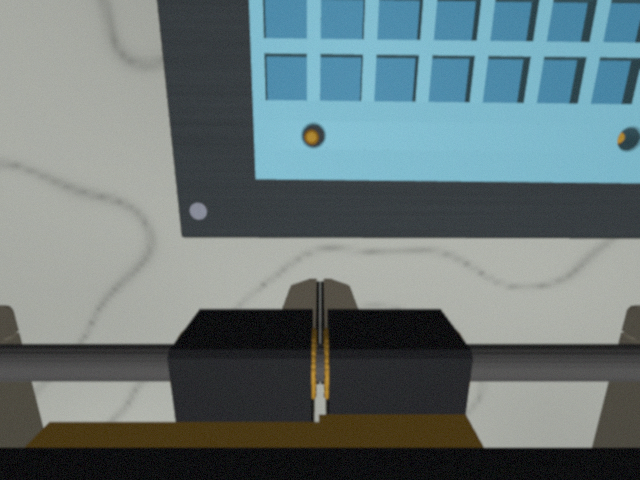

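View pics/a2.png

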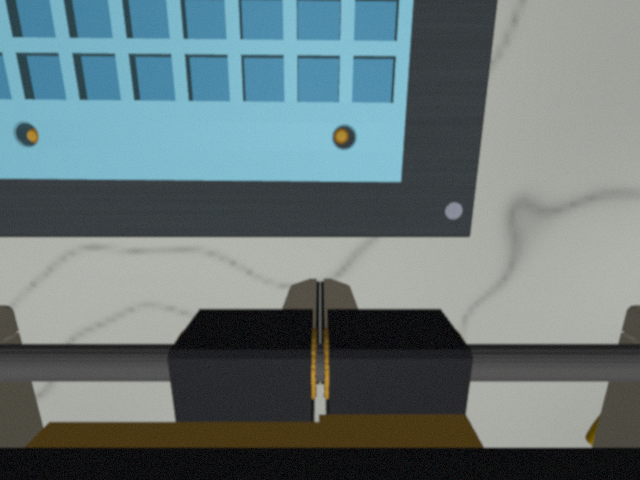

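Run:
```python
from fit import *
r=[]
for f,cs in (("a1",[(313,135),(622,138)]),("a2",[(27,134),(343,136)])):
    im=np.load(f+".npz")["im"]
    for x,y in cs:
        r.append(cv2.resize(im[y-16:y+16,x-18:x+18,::-1],None,fx=10,fy=10,interpolation=2))
        w=im[y-16:y+16,x-18:x+18];h=cv2.cvtColor(w,cv2.COLOR_RGB2HSV)
        hole=~((h[...,0]>90)&(h[...,0]<115)&(h[...,2]>135));n,l,st,ce=cv2.connectedComponentsWithStats(hole.astype(np.uint8));k=1+np.argmax(st[1:,4])
        pin=cv2.inRange(h,(8,100,90),(28,255,255));ys,xs=np.nonzero(pin)
        print(f,(x,y),"hole c",(ce[k]+[x-18,y-16]).round(1),"bbox",st[k,:4]+[x-18,y-16,0,0],"pin c",(xs.mean()+x-18).round(1),(ys.mean()+y-16).round(1),"x",xs.min()+x-18,xs.max()+x-18,"y",ys.min()+y-16,ys.max()+y-16)
cv2.imwrite("pics/holes.png",np.vstack([np.hstack(r[:2]),np.hstack(r[2:])]))
```

```text
a1 (313, 135) hole c [313.1 135.1] bbox [302 124  23  23] pin c 311.2 136.7 x 304 318 y 129 144
a1 (622, 138) hole c [628.2 138.7] bbox [617 128  23  23] pin c 621.1 138.0 x 618 624 y 133 143
a2 (27, 134) hole c [ 26.6 134.1] bbox [ 15 123  24  23] pin c 32.0 135.3 x 27 37 y 129 142
a2 (343, 136) hole c [343.6 136.9] bbox [333 126  22  23] pin c 341.0 136.1 x 334 348 y 129 143
```

View pics/holes.png

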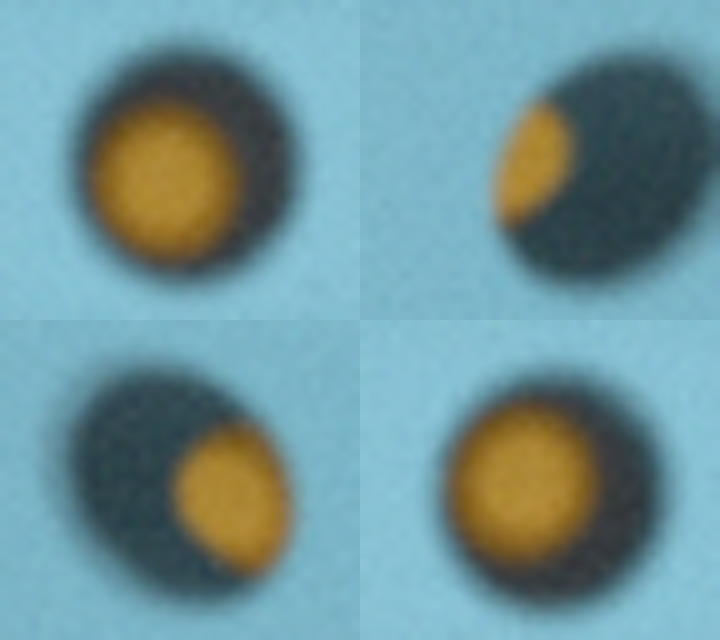

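Parallax between the two views puts the rims about 7 mm (left) and 6.7 mm (right) above the visible pin outline. Seated should give 6–7 mm, and proud by 4 mm would give over 10 mm. Both pins sit within the holes' clearance, off by about 1.5 mm, so the mould is seated. I'll come away and check the bystanders.

```bash
python3 -m jog '[{"linear":[0,0,-0.04],"twist":0},{"linear":[0,0.03,-0.05],"twist":0},{"linear":[-0.02,0.04,-0.03],"twist":0},{"linear":[-0.02,0.045,-0.01],"twist":0},{"linear":[-0.02,0.045,0],"twist":0},{"linear":[-0.02,0.045,0],"twist":0},{"linear":[0,0.045,0],"twist":0},{"linear":[0,0.045,0],"twist":0},{"linear":[0,0,0],"twist":0},{"linear":[0,0,0],"twist":0}]'
python3 - <<'E'
from h import *
im,K,C,s=shot("top","t11");print(s["eef_pos"],s["ft_force"],s["clock"])
a=cv2.imread("pics/top0.png");b=cv2.imread("pics/t11.png")
d=cv2.absdiff(cv2.GaussianBlur(a,(5,5),0),cv2.GaussianBlur(b,(5,5),0)).max(2)
cv2.imwrite("pics/t11d.png",np.hstack([cv2.resize(b[150:310,140:400],None,fx=1.5,fy=1.5),cv2.resize(cv2.cvtColor(np.clip(d*4.,0,255).astype(np.uint8),cv2.COLOR_GRAY2BGR)[110:360,140:520],(380,240))]))
E
```

```text
clock: 15.3
eef_pos: [0.3607, -0.3935, 0.2188]
ee_rot: [1.0, -0.016, -0.0, -0.0]
ft_force: [-1.2, 0.2, 0.4]
opening: 0.0008
[ 0.36072489 -0.39346735  0.21877496] [-1.24774862  0.22984078  0.41038513] 15.3
```

View pics/t11d.png

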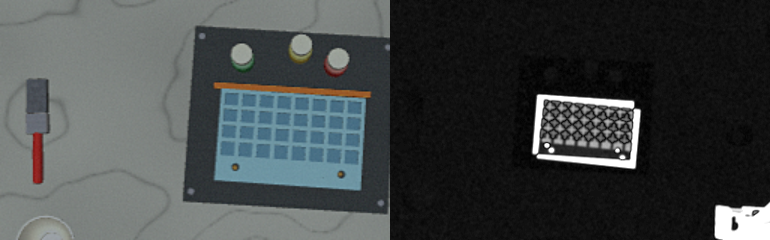

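The difference image shows that only the mould (and the arm, bottom right) has changed. The pins show in both holes and the mould lies square along the fence. Handing in.

```bash
python3 -c "
from plant import env
print(env.hand_in())"
```

```text
the job is handed in; nothing more can be done
None
```

I pushed the mould up to the fence with both open fingertips, then slid it left along the fence with shut fingertips until it dropped over the pins. I then drew the arm clear and handed in at about 15 s. The highest force I read was about 10 N, when the mould met the fence.

**Seating:** Brass pins show in both holes. Parallax between two wrist views puts the hole rims about 7 mm above the pins, where 6–7 mm means flat on the bed. The holes sit about 1.5 mm off the pin centres, within the 2 mm clearance, and the mould is turned by about 0.007 rad.

**Bystanders:** Comparing top-camera pictures from before and after, only the mould and the arm had changed.

**A check that disagreed:** A single pose fit put the pin side of the mould about 1–3 mm high. The same fit also read the starting pose about 3 mm high, and it shows a drop of about 9 mm overall, so I relied on the two-view measurement instead.

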